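# Index the plate-scoring table and set the straightedge

### The job

Crank the handwheel of the geared table clockwise, counting its turns, until the turntable's red zero line stands at the fixed red pointer and the crank handle stands in line with its white index mark (one turn moves the table one 30 degree division). Then gently lay the straightedge flat on the turntable, flush against the blue edge of the plate and covering that edge's whole length, and let go. Do not disturb the tube rack, the tip box or the pipette.

Things in the scene. Friction and masses are not known exactly. Their poses are not given: they have to be found in the camera images.
- indexer: Grey base, fixed to the bench. Origin on the bench midway between turntable and handwheel; x away from the robot at yaw 0, y towards the turntable. Vertical axes: turntable at (0, 125) mm, handwheel at (0, -125) mm. On the -x (robot) side of the turntable a red pointer, 60 mm high, 122 to 158 mm from its axis; on the -x side of the handwheel, outside its rim, a white index mark.
- handwheel (a joint): Angle (rad) of the handwheel, a black disc 124 mm across, 37 to 47 mm above the bench (hub to 51). Grows clockwise seen from above; negative at the start, 0 = indexed (handle on the indexer's -x side, at the white mark). One turn moves the turntable 30 degrees the same way. Takes about 2 N at the handle and stays where left. Can turn up to 3 rad past 0.
- turntable (a joint): Angle (rad) of the turntable, clockwise seen from above, always 1/12 of the handwheel angle; 0 = red line at the pointer. Aluminium disc 240 mm across, top 60 mm above the bench, a line every 30 degrees (one per handwheel turn), the zero line red and wide. The worm gear holds it: only the handwheel turns it.
- wheel_axis (a point): Point on the handwheel's vertical axis, on its upper face (47 mm above the bench).
- handle_top (a point): Centre of the top of the crank handle: an upright red cylinder 20 mm in diameter, 50 mm from the handwheel's axis, 49 to 105 mm above the bench. It spins freely on its pin, so it can be pinched and led round without turning the gripper.
- plate_edge (a point): Middle of the plate's blue edge, at the level of the turntable's top (60 mm up), turning with it. x along the edge, y from the edge into the plate. Plate: grey and white, 120 (x) by 80 mm (y), clamped on, top 10 mm above the turntable, two clips at its far side reach 14 mm. This point lies 10 mm along y from the turntable's axis. On the -y side of the edge the turntable is bare.
- straightedge: Loose steel straightedge 200 mm long (x), 45 wide (y), 5 thick, about 0.28 kg, with an orange grip ridge along its middle: 100 mm long (x), 12 wide (y), from 5 to 40 mm above the underside. Origin at the centre of the underside. Both long sides are straight; either may be used.
- tube_rack: Bystander: blue tube rack 70 x 160 x 47 mm, origin at the centre of its underside.
- tip_box: Bystander: white box with yellow pipette tips 85 x 120 x 58 mm, origin at the centre of its underside.
- pipette: Bystander: lying pipette, blue and white, 250 mm long along its x, 32 mm high, origin near the middle of its underside.
Not all that is in view belongs to the job. What is meant by the straightedge is not brown, and is the smaller of those in its own colour.

How it is judged (in metres and radians):
On the way, in this order (a step that is already met when the one before it is completed fails the run):
1. the table is indexed: handwheel within 0.2 rad of zero and at rest, the straightedge not yet on the turntable (value of joint handwheel between -0.2 and 0.2 rad and velocity of joint handwheel between -0.1 and 0.1 rad/s and horizontal distance between straightedge and plate_edge above 0.15 m), for 0.3 s.
2. the straightedge lies flush against the blue edge (y of straightedge in the frame of plate_edge between -0.0255 and -0.0195 m and z of straightedge in the frame of plate_edge below 0.003 m and angle between the x axis of straightedge and the x axis of plate_edge, either way round below 0.03 rad), for 0.2 s.
At the end, for the whole second after the job is handed in: Handwheel at rest within 0.2 rad of zero (table within 1 degree); straightedge flat, grip up and at rest on the turntable, a long side within 3 mm of the blue edge and parallel to it within 0.03 rad, its middle within 40 mm of the edge's middle along the edge (all of step 2 and value of joint handwheel between -0.2 and 0.2 rad and x of straightedge in the frame of plate_edge between -0.04 and 0.04 m and z of straightedge in the frame of plate_edge above -0.003 m and angle between straightedge's own z axis and vertical below 0.04 rad and linear speed of straightedge below 0.01 m/s and velocity of joint handwheel between -0.05 and 0.05 rad/s); the robot touches nothing.
It fails at once if the straightedge is dropped or forced on the table or plate (more than 60 N) (contact force between straightedge and indexer above 60 N).
It fails at once if the tube rack is moved by more than 20 mm (distance of tube_rack from where it was at the start of the episode above 0.02 m).
It fails at once if the tip box is moved by more than 20 mm (distance of tip_box from where it was at the start of the episode above 0.02 m).
It fails at once if the pipette is moved by more than 20 mm (distance of pipette from where it was at the start of the episode above 0.02 m).
It also fails if it takes over 72 s, if anything falls off the work surface, if the arm or the gripper's body presses on something with over 40 N, if the wrist force passes 120 N, or if a joint passes its speed limit or range.

### The arm

A 6-joint arm with a two-finger parallel gripper is mounted at the origin on the work surface. World frame = base frame: x ahead of the robot, y to its left, z up, the work surface at z = 0. Lengths are in mm, angles in rad, forces in N, time in s.
With the tool pointing down it reaches from about 300 to 775 mm from the base axis. Payload 14.6 kg.
Tool frame: the origin (TCP) lies between the finger pads; the fingertips stand 19 mm ahead of it and the grasp point (between the pads) is the TCP; z points along the fingers, y is the line along which they close (so a half turn about z gives the same grasp; the last joint's range is limited). The gripper opens to 94 mm and grips with 3 to 60 N. Pads are 16 mm wide; open, the fingers measure 119 mm over their backs; the gripper's body (75 mm by 177 mm) begins 78 mm behind the grasp point.
Start: joints at [-1.247, 0.3, 1.521, -0, 1.321, -0.067], TCP at [209.503, -508.525, 224.446] pointing down, gripper open.
Joint ranges: [-3.03, 3.03], [-0.79, 2.21], [0.23, 2.52], [-1.04, 4.18], [0, 3.07], [-2.55, 2.55]. Speed limits (rad/s): [2.22, 2.22, 2.57, 3.14, 3.14, 3.14].

### API

Orientations are given as [roll, pitch, yaw] about the fixed x, y, z axes, in that order (R = Rz(yaw) Ry(pitch) Rx(roll)).
In Python, from cell import monitor, imaging, job, find_in, trace gives the robot as it stands. The module is installed in compiled form; this text tells all that it offers.
- The arm moves only by the tool arm_command, never from a script. Its argument "steps" is a list of rows, each a list of 5 numbers: the opening, from 0 (shut) to 1 (fully open), then the shift along the tool's x, y, z in mm, then the turn about the tool's z in degrees. In form: [[gripper, dx, dy, dz, turn], ...]. A call has 1 to 20 rows; each row is the pose to reach, as a shift and turn from the pose commanded when the call began, along the tool's axes at that moment; what a row does not reach only later rows make up. A row lasts 1/8 s, in which the tool goes at most 62.5 mm and 10.7 degrees, less where a joint would pass 70% of its speed; a pose out of reach is approached as far as the arm can. A call with a gripper value outside its range is refused whole. The fingers move at their own pace and stop on an object; "force" is the grip in N (left out, the last holds). Time passes only in rows, so rows that repeat a pose let the fingers close. It gives the time, the measured TCP pose, the force, the opening and the grip force at its end, in the units of the state.
- monitor.read_state(): the state, without advancing time (a new reading comes with each control period).
- imaging.camera(name): name is "scene" or "side" or "wrist"; returns a dict with "img" (480x640x3 uint8, red, green, blue), "mtx" (3x3 intrinsics, pixels), "view" (4x4, takes a point from world to camera coordinates). Camera axes: x right, y down, z forward; pixel columns grow to the right and rows downward; lengths in mm; the calibration is good to about 2 mm. A picture is of the moment at which its call begins. There is no depth.
- job.sign_off(): hands the job in; it is judged then, once.
Trained networks look in a picture, given as the dict that the camera call returned (one of the last four; its "shot" number tells which), for a name from the list of things; names that differ only in an ending like _2 or _b are one class to them, and where a whole thing is asked for, a point or a joint stands for the part that bears it (a point fixed in the world has none). Each returns a list of dicts, best first, with "p" (0 to 1); they miss things now and then, are a little off and sometimes report something else, mostly with a low value. They report only what shows in the picture. A call takes as long as a camera call. They do not tell look-alikes from the thing itself.
- find_in(picture, target): "rect" ([centre column, centre row, width, height] in pixels, round what is visible of it).
- trace(picture, target): "region" (480x640 bool, what is visible of it) and "rect" ([centre column, centre row, width, height] in pixels, round what is visible of it).
The state is a dict: "clock": time; "joints": joint angles; "qd": joint speeds; "effort": joint torques, N m; "eef_pos": TCP position; "eef_rot": TCP orientation; "wrist_force": force on the tool from outside, world axes, zero at the start; "moment": the same for the moment, N m; "finger_gap": finger opening in mm; "finger_force": force on a finger pad.
Only numpy, scipy, OpenCV 4.12 (cv2) and the standard library are available. Lean on these libraries where they do the work, as an engineer would, in place of code of your own. Each camera call takes 0.05 s, during which the arm holds its last target. There are 200 camera calls.

## Working session

There is one attempt and no reset: what is moved stays moved. The work goes in short steps, Python scripts to look and compute and a tool call to move; the robot and the scene stay as the last step left them, time stands still between calls to the robot, and variables do not carry over. Pictures are saved under pics/ and viewed, at most 12 in all, crops included, and the job is handed in when it is done.

Besides the shell and the picture viewer there is one more tool, called after ">>>" as name(argument=value, ...) on one line, values as JSON. arm_command: Moves the arm, as the interface text tells. Its arguments: {"type":"object","properties":{"steps":{"type":"array","items":{"type":"array","items":{"type":"number"}}},"force":{"type":"number"}},"required":["steps"]}

```bash
mkdir -p pics && cat > h.py <<'E'
import numpy as np, cv2
from cell import monitor, imaging, job, find_in, trace
def shot(n,f=None):
    p=imaging.camera(n)
    if f: cv2.imwrite('pics/'+f,p['img'][:,:,::-1])
    return p
def ray(p,u,v,z):
    M=np.array(p['view']);R=M[:3,:3];c=-R.T@M[:3,3]
    d=R.T@np.linalg.solve(np.array(p['mtx']),[u,v,1.])
    return c+d*(z-c[2])/d[2]
def proj(p,X):
    M=np.array(p['view']);q=np.array(p['mtx'])@(M[:3,:3]@np.array(X,float)+M[:3,3]);return q[:2]/q[2]
E
python3 - <<'E'
from h import *
np.set_printoptions(precision=1,suppress=True)
a=shot('scene','a.png');b=shot('side','b.png')
for n,p in(('scene',a),('side',b)):
    M=np.array(p['view']);print(n,-M[:3,:3].T@M[:3,3])
    for t in['handle_top','handwheel','turntable','straightedge','plate_edge','tube_rack','tip_box','pipette','indexer']:
        print(t,[(np.array(d['rect']),round(d['p'],2)) for d in find_in(p,t)[:3]])
print(monitor.read_state())
E
```

```text
scene [1326.9  773.2  895.1]
handle_top [(array([273.6, 261.9,   8.5,  22.5]), 0.48)]
handwheel [(array([289.4, 266.8,  50.1,  32.5]), 0.6)]
turntable []
straightedge [(array([260.4, 236. ,  71.3,  26.8]), 0.87), (array([336.1, 212.4,  31.5,  38.7]), 0.63), (array([179. , 221.6,  42.4,  53.6]), 0.55)]
plate_edge [(array([368.6, 311. , 108.9,  74.3]), 0.72)]
tube_rack [(array([224.6, 302.2,  69.1,  55.6]), 0.76), (array([344.1, 310.8, 179.8, 124.7]), 0.26)]
tip_box [(array([437.7, 420.4,  77.8,  75.9]), 0.67), (array([288.9, 265. ,  51.6,  38.4]), 0.23)]
pipette [(array([505.8, 355.2,  49.8,  71.4]), 0.71)]
indexer [(array([341.6, 311.6, 178.3, 120.9]), 0.66)]
side [ 175.1 1286.5 1001.5]
handle_top [(array([330.2, 410.1, 114.8,  21.1]), 0.71)]
handwheel [(array([321.1, 247.8,  43.5,  38.3]), 0.93)]
turntable [(array([301.1, 306.2,  94.2,  62.3]), 0.56)]
straightedge [(array([421.5, 254.2,  44.3,  19.6]), 0.98), (array([359.2, 234.2,  65.7,  28. ]), 0.9), (array([338.7, 193.4,  59. ,  38.1]), 0.56)]
plate_edge [(array([298.5, 308.1,  95.6,  61.4]), 0.62), (array([304.8, 292.1, 119.9, 119.9]), 0.34)]
tube_rack [(array([262.8, 245.7,  31.2,  43.2]), 0.85)]
tip_box [(array([208.5, 381.2,  52.2,  57.2]), 0.64)]
pipette [(array([327.1, 407.8, 114.7,  20.9]), 0.77)]
indexer [(array([303.5, 291.4, 116.7, 122.1]), 0.8)]
{'clock': 1.0, 'joints': array([-1.2,  0.3,  1.5, -0. ,  1.3, -0.1]), 'qd': array([ 0., -0., -0.,  0., -0.,  0.]), 'effort': array([  0. , -53.2, -35.3,   0.1,   0. ,  -0. ]), 'eef_pos': array([ 209.5, -508.5,  224.4]), 'eef_rot': array([3.1, 0. , 0.4]), 'wrist_force': array([-0.1,  1.2, -0.4]), 'moment': array([-0. ,  0.1, -0. ]), 'finger_force': 0.0, 'finger_gap': 94.06970668761024}
```

View pics/a.png

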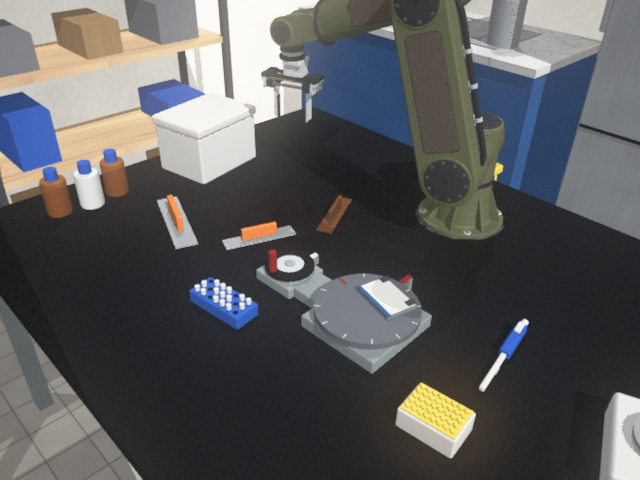

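View pics/b.png

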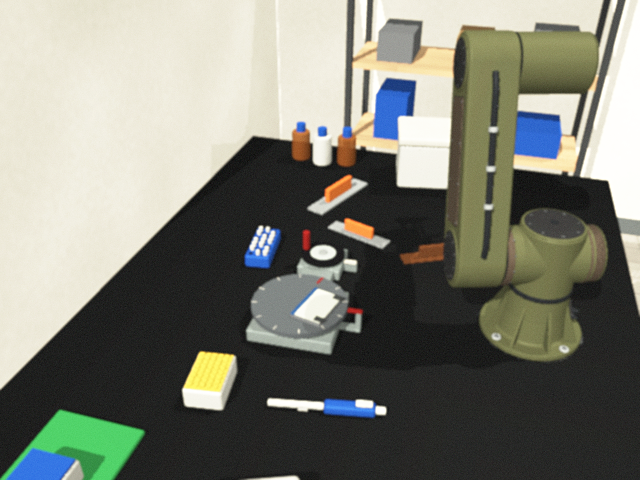

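The scene view shows grey straightedges near (259,237) and (178,221), a brown one at (335,213), the handwheel at (290,265), its red handle at (272,261), and the turntable at (366,310). The red zero line is near (341,281) and the red pointer at (405,281). Next I'll estimate rough positions.

```bash
python3 - <<'E'
from h import *
np.set_printoptions(precision=1,suppress=True)
a=shot('scene');b=shot('side')
for n,p in(('scene',a),('side',b)):
    for d in trace(p,'straightedge')[:4]:
        ys,xs=np.nonzero(d['region']);
        # lower-plate pixels: grey (not orange)
        im=p['img'][ys,xs].astype(int); g=(im.max(1)-im.min(1))<40
        if g.sum()<20: print('brown?',d['rect']);continue
        P=np.array([ray(p,x,y,5)[:2] for x,y in zip(xs[g],ys[g])],np.float32)
        print(n,np.array(d['rect']),round(d['p'],2),cv2.minAreaRect(P))
q=lambda p,u,v,z:ray(p,u,v,z)[:2]
print('wheel',q(a,290,264,51),q(b,323,253,51))
print('handle',q(a,272,252,105),q(b,306.5,232,105))
print('pointer',q(a,405,280,60),q(b,354,313,60))
print('zero',q(a,341,281,60),q(b,320,281,60))
for n,p in(('scene',a),('side',b)):
  h=cv2.cvtColor(p['img'],cv2.COLOR_RGB2HSV)
  for d in trace(p,'turntable')[:2]:
    ys,xs=np.nonzero(d['region']);P=np.array([q(p,x,y,60) for x,y in zip(xs,ys)],np.float32)
    print('tt',n,d['p'],d['rect'],cv2.minEnclosingCircle(P))
for t,z in(('tube_rack',25),('tip_box',30),('pipette',16)):
  print(t,[q(p,*find_in(p,t)[0]['rect'][:2],z) for p in(a,b)])
cv2.imwrite('pics/c.png',cv2.resize(a['img'][220:380,220:440,::-1],(792,576),interpolation=cv2.INTER_CUBIC))
E
```

```text
scene [334.4 215.5  36.8  38.8] 0.8 ((293.3048095703125, -240.0779266357422), (168.07044982910156, 48.54447555541992), 28.758207321166992)
scene [178.2 224.7  42.5  50. ] 0.73 ((639.2495727539062, -526.4492797851562), (282.68609619140625, 64.36972045898438), 69.53145599365234)
scene [262.3 236.4  72.6  26.4] 0.56 ((517.1387329101562, -299.35394287109375), (51.61233139038086, 198.72030639648438), 71.3359375)
brown? [421.6, 252.8, 42.3, 19.3]
side [359.2 234.3  60.9  29. ] 0.68 ((515.0618286132812, -303.4711608886719), (58.20499038696289, 208.69642639160156), 69.15481567382812)
side [336.  194.6  57.   35.5] 0.63 ((641.6019287109375, -533.154296875), (282.0601806640625, 72.804443359375), 70.92845153808594)
wheel [ 577.2 -101.7] [ 570.5 -100.4]
handle [ 625.1 -110.5] [ 621.9 -110.9]
pointer [426.8 137.2] [421.2 145.5]
zero [541.2  38.4] [537.5  42.3]
tt scene 0.65 [365.8, 310.2, 108.5, 75.9] ((564.2805786132812, 147.29287719726562), 128.51004028320312)
tt side 0.67 [301.1, 306.9, 95.0, 62.6] ((561.5720825195312, 147.3054656982422), 128.1444854736328)
tube_rack [array([ 766. , -116.5]), array([ 752.5, -122.9])]
tip_box [array([681.1, 427.5]), array([674.3, 422.8])]
pipette [array([418.8, 410.3]), array([412.6, 415.3])]
```

View pics/c.png

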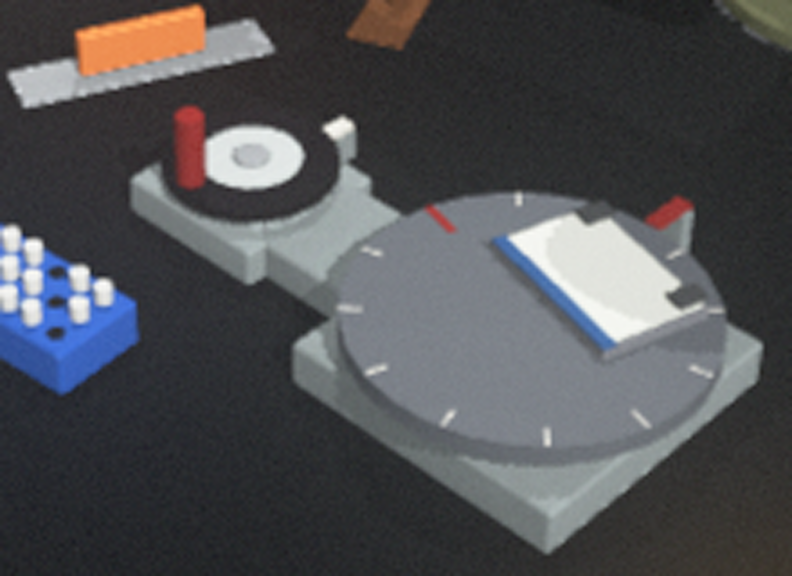

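```bash
cat >> h.py <<'E'
def shift(tgt,yaw=None):
    s=monitor.read_state();y=s['eef_rot'][2];d=np.array(tgt,float)-s['eef_pos']
    c,n=np.cos(y),np.sin(y)
    out=[c*d[0]+n*d[1], n*d[0]-c*d[1], -d[2]]
    # turn about tool z (down): positive turn lowers yaw
    t=None if yaw is None else -np.degrees((yaw-y+np.pi)%(2*np.pi)-np.pi)
    print('yaw',round(y,4),'shift',np.round(out,1),'turn',t,'clock',round(s['clock'],2));return out,t
E
python3 -c "
from h import *
shift([580,-130,330],0)"
```

```text
yaw 0.3908 shift [ 486.8 -208.8 -105.6] turn 22.393411809869175 clock 1.6
```

>>> arm_command(steps=[[1, 0, 0, -60, 0], [1, 100, -43, -106, 8], [1, 150, -65, -106, 16], [1, 200, -86, -106, 22.4], [1, 250, -107, -106, 22.4], [1, 300, -129, -106, 22.4], [1, 350, -150, -106, 22.4], [1, 400, -172, -106, 22.4], [1, 450, -193, -106, 22.4], [1, 487, -209, -106, 22.4], [1, 487, -209, -106, 22.4], [1, 487, -209, -106, 22.4]])

```text
clock: 3.1
eef_pos: [579.9, -130.2, 330.4]
eef_rot: [3.142, 0.0, -0.0]
wrist_force: [-0.4, 0.5, 0.3]
finger_gap: 94.1
finger_force: 0.0
```

```bash
python3 - <<'E'
from h import *
np.set_printoptions(precision=1,suppress=True)
s=monitor.read_state();print(s['eef_pos'],s['eef_rot'],s['joints'])
w=shot('wrist','w.png');M=w['view'];print(-M[:3,:3].T@M[:3,3],M[:3,:3])
for t in['handle_top','handwheel','straightedge','turntable','plate_edge']:
    print(t,[(np.array(d['rect']),round(d['p'],2)) for d in find_in(w,t)[:3]])
E
```

```text
[ 579.9 -130.2  330.4] [ 3.1  0.  -0. ] [-0.3  0.3  1.2 -0.   1.6  1.3]
[ 648.5 -130.7  491.4] [[ 0.  -1.   0. ]
 [-1.   0.   0.2]
 [-0.2 -0.  -1. ]]
handle_top [(array([308.9, 162.9,  20.1,  19.2]), 0.92)]
handwheel [(array([308.9, 206.9, 111.6, 116.2]), 0.88)]
straightedge [(array([597.3, 118.2,  81.8,  86.9]), 0.84), (array([422.6, 408. ,  67. ,  98.6]), 0.71), (array([306.5, 208.2, 115.3, 111.7]), 0.63)]
turntable [(array([ 95. , 213.1, 186.7, 221.3]), 0.8)]
plate_edge [(array([ 93.8, 216.5, 187.7, 224.3]), 0.73)]
```

View pics/w.png

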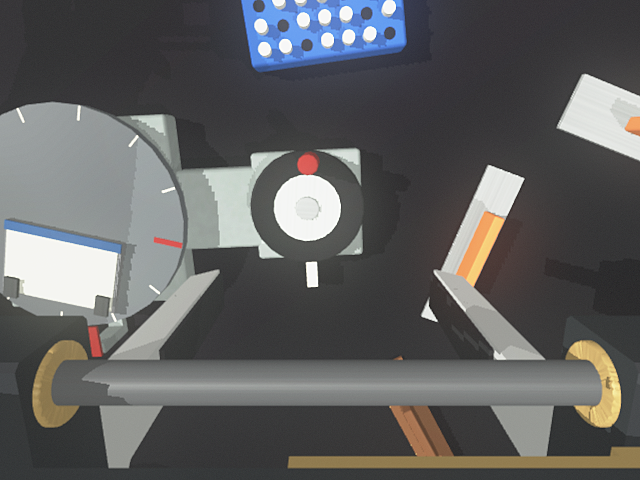

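The wrist view shows the wheel hub at (307,208), the handle top at (308,164), the white mark at (312,274), and the red line from (154,239) to (182,244). The plate's blue edge runs from (5,222) to (121,246), and the small straightedge is around (475,243).

```bash
python3 - <<'E'
from h import *
np.set_printoptions(precision=1,suppress=True)
w=shot('wrist');q=lambda u,v,z:ray(w,u,v,z)[:2]
hub=q(307,208,51);h=q(308,164,105);print('hub',hub,'disc',q(307,206.5,47),'handle',h,np.linalg.norm(h-hub))
im=w['img'].astype(int)
m=(im[:,:,0]>150)&(im[:,:,1]<90)&(im[:,:,2]<90);n,l,st,c=cv2.connectedComponentsWithStats(m.astype(np.uint8))
for i in range(1,n):
    if st[i,4]>60: print(st[i],c[i],'z105',q(*c[i],105),'z60',q(*c[i],60))
m=(im[:,:,0]>200)&(im[:,:,2]<120)&(im[:,:,1]>90)
print('idx mark',q(312,274,51))
for d in trace(w,'straightedge')[:3]:
    r=d['region'];ys,xs=np.nonzero(r);g=im[ys,xs];k=(g.max(1)-g.min(1))<50
    P=np.array([q(x,y,5) for x,y in zip(xs[k],ys[k])],np.float32)
    print(d['rect'],cv2.minAreaRect(P) if k.sum()>20 else 0)
print('top corners',q(490,165,5),q(524,179,5)); print('ridge top', q(494,212,40),q(507,216,40))
E
```

```text
hub [ 573.3 -110.7] disc [ 574.3 -110.5] handle [ 623.3 -114.6] 50.12930962917507
[297 154  21  21  65] [309.3 162.5] z105 [ 624.6 -115.7] z60 [ 621.8 -114. ]
[154 238  28  10 112] [167.7 242.4] z105 [549.3  20.6] z60 [537.8  38.3]
[ 88 327  14  30 262] [ 94.3 342. ] z105 [444.8 104.7] z60 [421.1 132.1]
idx mark [ 499.  -115.4]
[423.0, 407.0, 65.8, 101.3] ((289.94580078125, -245.0432586669922), (157.65365600585938, 46.18736267089844), 27.493236541748047)
[473.0, 243.6, 100.3, 157.5] ((513.860595703125, -305.3441162109375), (47.2164421081543, 200.09666442871094), 70.2028579711914)
[598.4, 119.6, 83.3, 86.1] ((667.3009643554688, -451.9710693359375), (107.37264251708984, 62.71558380126953), 69.37663269042969)
top corners [ 615.5 -320.3] [ 599.4 -361.3]
ridge top [ 566.8 -315.8] [ 562.3 -330.5]
```

>>> arm_command(steps=[[0.6, 22, -8, 50, 0], [0.6, 43.5, -15.5, 100, 0], [0.6, 43.5, -15.5, 150, 0], [0.6, 43.5, -15.5, 150, 0]])

```text
clock: 4.0
eef_pos: [622.3, -114.0, 177.1]
eef_rot: [-3.14, 0.007, -0.0]
wrist_force: [0.5, 1.0, -0.3]
finger_gap: 58.5
finger_force: 0.0
```

```bash
python3 - <<'E'
from h import *
np.set_printoptions(precision=1,suppress=True)
w=shot('wrist','w2.png');q=lambda u,v,z:ray(w,u,v,z)[:2];im=w['img'].astype(int)
print(monitor.read_state()['eef_pos'])
m=(im[:,:,0]>120)&(im[:,:,1]<90)&(im[:,:,2]<90);n,l,st,c=cv2.connectedComponentsWithStats(m.astype(np.uint8))
for i in range(1,n):
    if st[i,4]>100: print(st[i],c[i],'z105',q(*c[i],105))
m=(im.min(2)>170);n,l,st,c=cv2.connectedComponentsWithStats(m.astype(np.uint8))
for i in range(1,n):
    if st[i,4]>500: print('white',st[i],c[i],'z47',q(*c[i],49))
print(find_in(w,'handwheel')[:1],find_in(w,'handle_top')[:1])
E
```

```text
[ 623.4 -114.4  180.6]
[312 220  29  25 392] [327.9 230.9] z105 [ 637.3 -115.5]
white [ 60 164  54  29 706] [ 94.  173.6] z47 [664.6  45.3]
white [ 317  211   79   49 1052] [377.1 224.7] z47 [ 628.7 -150.6]
white [  136   214   172   145 10234] [205.4 283.6] z47 [584.3 -25.7]
white [ 554  228   71   76 3045] [586.9 262.6] z47 [ 600.6 -303.5]
white [ 272  253   98   90 6474] [320.2 299.1] z47 [ 572.2 -110. ]
white [ 394  270   81   90 2811] [434.1 319.7] z47 [ 555.7 -195.5]
white [102 272  37  43 923] [120.3 295.8] z47 [574.7  37.9]
white [ 186  383  240    7 1044] [287.1 386. ] z47 [499.1 -83.8]
[{'rect': [320.3, 287.2, 158.0, 145.9], 'p': 0.88}] [{'rect': [327.4, 245.0, 33.0, 48.8], 'p': 0.84}]
```

View pics/w2.png

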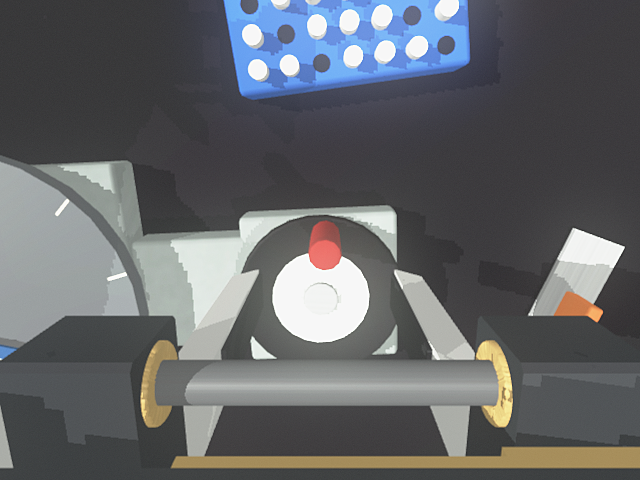

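The view shows the handle leaning towards the tool, with its top disc at about (325,256) and the hub disc at (321,299).

```bash
python3 - <<'E'
from h import *
np.set_printoptions(precision=1,suppress=True)
w=shot('wrist');q=lambda u,v,z:ray(w,u,v,z)[:2]
print(q(325,255,105),q(321,298,51), 'white disc',q(320.5,298,47), monitor.read_state()['eef_pos'])
print([proj(w,(x,-114.5,105)) for x in(613,623,633)])
E
```

```text
[ 624.  -114.7] [ 575.1 -111.6] white disc [ 573.5 -111.2] [ 624.5 -114.7  183.5]
[array([324.6, 272.6]), array([324.6, 256.7]), array([324.6, 240.5])]
```

>>> arm_command(force=10, steps=[[0.6, 0.5, 0, 40, 0], [0.6, 0.5, 0, 70, 0], [0.6, 0.5, 0, 88, 0], [0.6, 0.5, 0, 92, 0], [0.15, 0.5, 0, 92, 0], [0, 0.5, 0, 92, 0], [0, 0.5, 0, 92, 0], [0, 0.5, 0, 92, 0]])

```text
clock: 5.2
eef_pos: [624.3, -114.2, 88.8]
eef_rot: [-3.142, -0.0, -0.0]
wrist_force: [-0.5, 2.1, 1.7]
finger_gap: 20.1
finger_force: 2.9
```

```bash
python3 - <<'E'
from h import *
c=np.array([573.7,-111]);p0=np.array([624,-114.5])
s=monitor.read_state();print(s['eef_pos'],s['wrist_force'],s['finger_gap'])
a0=np.arctan2(*(p0-c)[::-1]);T=-176.4-720-np.degrees(a0);print(np.degrees(a0),T)
# pose relative to p0, rows: dx=X, dy=-Y
for k in range(1,7):
    a=a0-np.radians(15*k);P=c+50*np.array([np.cos(a),np.sin(a)])-c-50*np.array([np.cos(a0),np.sin(a0)]);print([0,round(P[0],1),round(-P[1],1),0,0],end=', ')
E
```

```text
[ 624.29032706 -114.20430469   88.79492543] [-0.52713152  2.12578055  1.73297459] 20.119130038561778
-3.980368186519197 -892.4196318134808
[0, np.float64(-2.6), np.float64(12.8), 0, 0], [0, np.float64(-8.4), np.float64(24.5), 0, 0], [0, np.float64(-17.1), np.float64(34.3), 0, 0], [0, np.float64(-27.9), np.float64(41.5), 0, 0], [0, np.float64(-40.3), np.float64(45.6), 0, 0], [0, np.float64(-53.4), np.float64(46.4), 0, 0],
```

Gripped. I'll run the first 90° in 15° steps, then check forces.

>>> arm_command(steps=[[0, -2.6, 12.8, 0, 0], [0, -8.4, 24.5, 0, 0], [0, -17.1, 34.3, 0, 0], [0, -27.9, 41.5, 0, 0], [0, -40.3, 45.6, 0, 0], [0, -53.4, 46.4, 0, 0], [0, -53.4, 46.4, 0, 0], [0, -53.4, 46.4, 0, 0]])

```text
clock: 6.2
eef_pos: [570.5, -159.8, 88.8]
eef_rot: [-3.139, 0.0, -0.0]
wrist_force: [-1.7, 14.2, 4.8]
finger_gap: 19.9
finger_force: 10.0
```

```bash
python3 - <<'E'
from h import *
np.set_printoptions(precision=1,suppress=True)
s=monitor.read_state();print(s['eef_pos'],s['wrist_force'],s['finger_gap'],s['finger_force'])
w=shot('wrist','w3.png');q=lambda u,v,z:ray(w,u,v,z)[:2]
print(find_in(w,'handle_top')[:1],find_in(w,'handwheel')[:1])
a0=np.radians(-3.98-90)
for k in range(1,21):
    a=a0-np.radians(15*k);P=50*np.array([np.cos(a)-np.cos(a0),np.sin(a)-np.sin(a0)]);print([0,float(round(P[0],1)),float(round(-P[1],1)),0,0],end=', ')
E
```

```text
[ 570.5 -159.8   88.8] [-1.7 14.2  4.8] 19.870417120603832 10.00857811421156
[{'rect': [325.5, 305.5, 54.6, 86.4], 'p': 0.77}] [{'rect': [229.6, 251.0, 247.1, 213.3], 'p': 0.68}]
[0, -12.8, -2.6, 0, 0], [0, -24.5, -8.4, 0, 0], [0, -34.3, -17.1, 0, 0], [0, -41.5, -27.9, 0, 0], [0, -45.6, -40.3, 0, 0], [0, -46.4, -53.3, 0, 0], [0, -43.8, -66.1, 0, 0], [0, -38.0, -77.8, 0, 0], [0, -29.3, -87.6, 0, 0], [0, -18.5, -94.8, 0, 0], [0, -6.1, -99.0, 0, 0], [0, 6.9, -99.8, 0, 0], [0, 19.7, -97.2, 0, 0], [0, 31.4, -91.3, 0, 0], [0, 41.2, -82.7, 0, 0], [0, 48.4, -71.8, 0, 0], [0, 52.5, -59.4, 0, 0], [0, 53.3, -46.4, 0, 0], [0, 50.8, -33.6, 0, 0], [0, 44.9, -21.9, 0, 0],
```

View pics/w3.png

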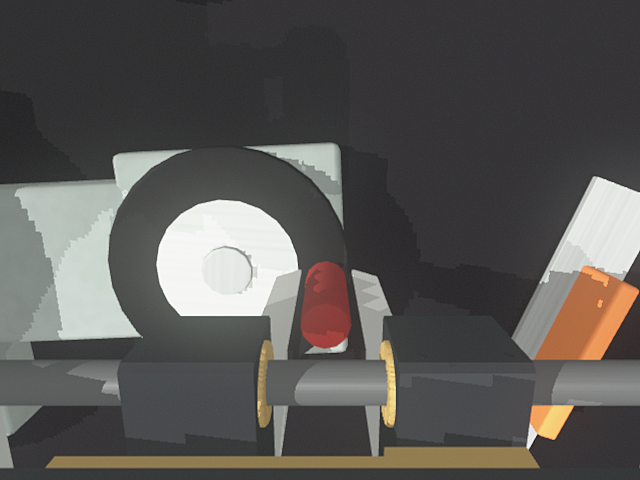

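The handle is held and the wheel follows; the 14 N radial force means the true centre is about 1.5 mm further in +y. I'll correct for that and continue.

>>> arm_command(steps=[[0, -12.8, -4, 0, 0], [0, -24.5, -9.9, 0, 0], [0, -34.3, -18.6, 0, 0], [0, -41.5, -29.4, 0, 0], [0, -45.6, -41.8, 0, 0], [0, -46.4, -54.8, 0, 0], [0, -43.8, -67.6, 0, 0], [0, -38, -79.3, 0, 0], [0, -29.3, -89.1, 0, 0], [0, -18.5, -96.3, 0, 0], [0, -6.1, -100.5, 0, 0], [0, 6.9, -101.3, 0, 0], [0, 19.7, -98.7, 0, 0], [0, 31.4, -92.8, 0, 0], [0, 41.2, -84.2, 0, 0], [0, 48.4, -73.3, 0, 0], [0, 52.5, -60.9, 0, 0], [0, 53.3, -47.9, 0, 0], [0, 50.8, -35.1, 0, 0], [0, 44.9, -23.4, 0, 0]])

```text
clock: 8.85
eef_pos: [616.3, -136.9, 88.7]
eef_rot: [-3.141, -0.001, 0.0]
wrist_force: [-0.7, 2.3, 7.1]
finger_gap: 19.4
finger_force: 10.0
```

```bash
python3 - <<'E'
from h import *
np.set_printoptions(precision=1,suppress=True)
s=monitor.read_state();print(s['eef_pos'],s['wrist_force'],s['finger_gap'],s['finger_force'])
print(s['eef_pos'][:2]-[573.7,-109.5])
a0=np.radians(-3.98-390)
for k in range(1,21):
    a=a0-np.radians(15*k);P=50*np.array([np.cos(a)-np.cos(a0),np.sin(a)-np.sin(a0)]);print([0,float(round(P[0],1)),float(round(-P[1],1)),0,0],end=', ')
E
```

```text
[ 616.3 -136.9   88.7] [-0.7  2.3  7.1] 19.371266168694774 10.001505017280579
[ 42.6 -27.4]
[0, -8.6, 9.8, 0, 0], [0, -19.5, 17.0, 0, 0], [0, -31.9, 21.1, 0, 0], [0, -44.9, 21.9, 0, 0], [0, -57.7, 19.3, 0, 0], [0, -69.4, 13.5, 0, 0], [0, -79.2, 4.9, 0, 0], [0, -86.4, -6.0, 0, 0], [0, -90.5, -18.4, 0, 0], [0, -91.3, -31.4, 0, 0], [0, -88.7, -44.2, 0, 0], [0, -82.9, -55.9, 0, 0], [0, -74.3, -65.7, 0, 0], [0, -63.4, -72.9, 0, 0], [0, -51.0, -77.0, 0, 0], [0, -38.0, -77.8, 0, 0], [0, -25.2, -75.2, 0, 0], [0, -13.5, -69.4, 0, 0], [0, -3.7, -60.8, 0, 0], [0, 3.5, -49.9, 0, 0],
```

>>> arm_command(steps=[[0, -8.6, 9.8, 0, 0], [0, -19.5, 17, 0, 0], [0, -31.9, 21.1, 0, 0], [0, -44.9, 21.9, 0, 0], [0, -57.7, 19.3, 0, 0], [0, -69.4, 13.5, 0, 0], [0, -79.2, 4.9, 0, 0], [0, -86.4, -6, 0, 0], [0, -90.5, -18.4, 0, 0], [0, -91.3, -31.4, 0, 0], [0, -88.7, -44.2, 0, 0], [0, -82.9, -55.9, 0, 0], [0, -74.3, -65.7, 0, 0], [0, -63.4, -72.9, 0, 0], [0, -51, -77, 0, 0], [0, -38, -77.8, 0, 0], [0, -25.2, -75.2, 0, 0], [0, -13.5, -69.4, 0, 0], [0, -3.7, -60.8, 0, 0], [0, 3.5, -49.9, 0, 0]])

```text
clock: 11.35
eef_pos: [619.3, -86.9, 88.6]
eef_rot: [-3.141, 0.001, 0.0]
wrist_force: [-6.1, -1.5, 11.1]
finger_gap: 19.5
finger_force: 10.0
```

```bash
python3 - <<'E'
from h import *
np.set_printoptions(precision=1,suppress=True)
s=monitor.read_state();print(s['eef_pos'],s['wrist_force'],s['finger_gap'],s['finger_force'])
print(s['eef_pos'][:2]-[573.7,-109.5])
a0=np.radians(-3.98-690)
for k in list(range(1,14))+[202.4/15]:
    a=a0-np.radians(15*k);P=50*np.array([np.cos(a)-np.cos(a0),np.sin(a)-np.sin(a0)]);print([0,float(round(P[0],1)),float(round(-P[1],1)),0,0],end=', ')
b=shot('side','s3.png');a=shot('scene')
print([find_in(p,'handle_top')[:1] for p in(a,b)])
E
```

```text
[619.3 -86.9  88.6] [-6.1 -1.5 11.1] 19.453828060194635 10.002327114343643
[45.6 22.6]
[0, 4.1, 12.4, 0, 0], [0, 4.9, 25.4, 0, 0], [0, 2.3, 38.2, 0, 0], [0, -3.5, 49.9, 0, 0], [0, -12.1, 59.7, 0, 0], [0, -23.0, 66.9, 0, 0], [0, -35.4, 71.0, 0, 0], [0, -48.4, 71.8, 0, 0], [0, -61.2, 69.2, 0, 0], [0, -72.9, 63.4, 0, 0], [0, -82.7, 54.8, 0, 0], [0, -89.9, 43.9, 0, 0], [0, -94.0, 31.5, 0, 0], [0, -94.8, 25.1, 0, 0], [[{'rect': [289.2, 265.6, 50.7, 32.9], 'p': 0.58}], [{'rect': [307.2, 246.1, 13.4, 20.1], 'p': 0.38}]]
```

>>> arm_command(steps=[[0, 4.1, 12.4, 0, 0], [0, 4.9, 25.4, 0, 0], [0, 2.3, 38.2, 0, 0], [0, -3.5, 49.9, 0, 0], [0, -12.1, 59.7, 0, 0], [0, -23, 66.9, 0, 0], [0, -35.4, 71, 0, 0], [0, -48.4, 71.8, 0, 0], [0, -61.2, 69.2, 0, 0], [0, -72.9, 63.4, 0, 0], [0, -82.7, 54.8, 0, 0], [0, -89.9, 43.9, 0, 0], [0, -94, 31.5, 0, 0], [0, -94.8, 25, 0, 0], [0, -94.8, 25, 0, 0], [0, -94.8, 25, 0, 0]])

```text
clock: 13.55
eef_pos: [524.4, -111.6, 88.5]
eef_rot: [-3.141, 0.001, 0.0]
wrist_force: [-0.7, 1.2, 9.5]
finger_gap: 19.6
finger_force: 10.0
```

```bash
python3 - <<'E'
from h import *
np.set_printoptions(precision=1,suppress=True)
s=monitor.read_state();print(s['eef_pos'],s['wrist_force'],s['finger_gap'],s['finger_force'])
print(s['eef_pos'][:2]-[573.7,-109.5])
a=shot('scene');cv2.imwrite('pics/c2.png',cv2.resize(a['img'][220:380,220:440,::-1],(792,576),interpolation=cv2.INTER_CUBIC))
E
```

```text
[ 524.4 -111.6   88.5] [-0.7  1.2  9.5] 19.617474928367894 10.00056803226471
[-49.3  -2.1]
```

View pics/c2.png

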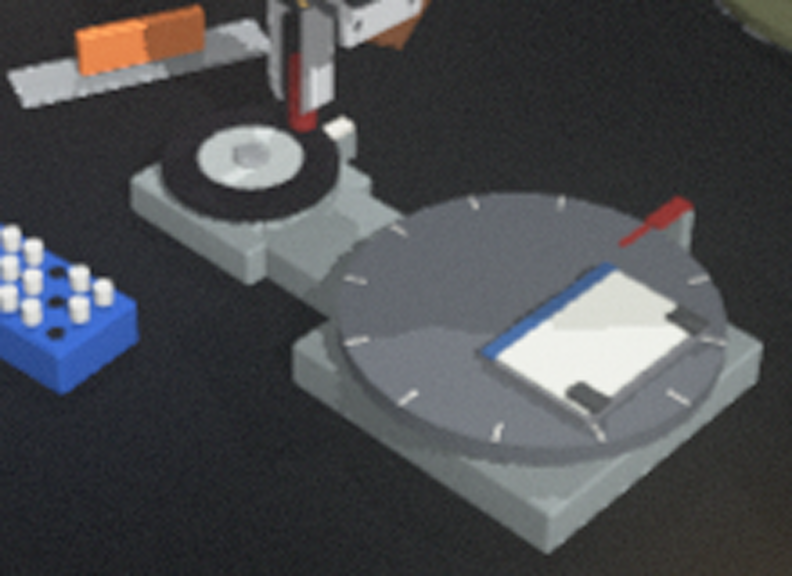

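The red line stands at the pointer. Now I'll release, rise and check from above.

>>> arm_command(steps=[[0.5, 0, 0, 0, 0], [0.5, 0, 0, 0, 0], [0.5, 0, 0, -40, 0], [0.6, 0, 0, -90, 0], [1, 15, -40, -140, 0], [1, 30, -80, -190, 0], [1, 36, -111, -240, 0], [1, 36, -111, -290, 0], [1, 36, -111, -290, 0], [1, 36, -111, -290, 0]])

```text
clock: 14.85
eef_pos: [560.2, -1.4, 377.1]
eef_rot: [-3.141, 0.002, -0.0]
wrist_force: [-0.7, 0.1, -0.2]
finger_gap: 94.3
finger_force: 0.0
```

```bash
python3 - <<'E'
from h import *
np.set_printoptions(precision=1,suppress=True)
print(monitor.read_state()['eef_pos'])
w=shot('wrist','w4.png');im=w['img'].astype(int);q=lambda u,v,z:ray(w,u,v,z)[:2]
m=(im[:,:,0]>120)&(im[:,:,1]<90)&(im[:,:,2]<90);n,l,st,c=cv2.connectedComponentsWithStats(m.astype(np.uint8))
for i in range(1,n):
    if st[i,4]>40: print('red',st[i],c[i],'z105',q(*c[i],105),'z60',q(*c[i],60))
m=((im[:,:,2]>im[:,:,0]+50)&(im[:,:,2]>100)).astype(np.uint8);n,l,st,c=cv2.connectedComponentsWithStats(m)
for i in range(1,n):
    if st[i,4]>60:
        ys,xs=np.nonzero(l==i);P=np.array([q(x,y,70) for x,y in zip(xs,ys)],np.float32);print('blue',st[i],cv2.minAreaRect(P))
for d in trace(w,'turntable')[:1]:
    ys,xs=np.nonzero(d['region']);P=np.array([q(x,y,60) for x,y in zip(xs,ys)],np.float32);print('tt',d['rect'],cv2.minEnclosingCircle(P))
E
```

```text
[560.2  -1.4 377.1]
red [411 219  28  27 275] [421.1 228.7] z105 [ 532.  -103.2] z60 [ 521.9 -113.7]
red [215 311   9  12  65] [219.7 317.9] z105 [429.3 117.4] z60 [408.6 129.8]
blue [ 364    0  152   60 5516] ((743.60400390625, -119.05281829833984), (57.12892532348633, 151.63075256347656), 7.618077754974365)
blue [177 143  22 106 921] ((560.7481689453125, 154.39663696289062), (119.66864013671875, 10.160313606262207), 2.5129754543304443)
blue [  9 293  35  23 608] ((428.76739501953125, 361.04180908203125), (30.432647705078125, 35.83708953857422), 11.238826751708984)
tt [205.1, 188.9, 209.5, 202.8] ((561.1820678710938, 139.32508850097656), 120.60639190673828)
```

View pics/w4.png

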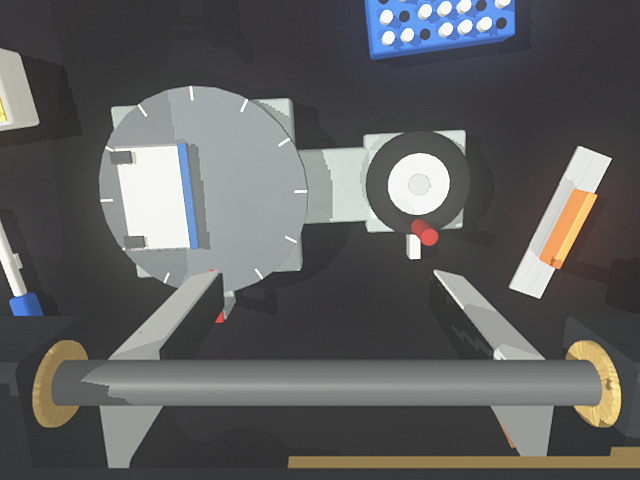

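```bash
python3 - <<'E'
from h import *
np.set_printoptions(precision=1,suppress=True)
w=shot('wrist');q=lambda u,v,z:ray(w,u,v,z)[:2];im=w['img'].astype(int)
hub=q(418.5,184.5,51);C=q(205,189,60)
m=((im[:,:,0]>120)&(im[:,:,1]<90)&(im[:,:,2]<90)).astype(np.uint8);m[:,:380]=0;m[300:]=0
ys,xs=np.nonzero(m);print('px extents',xs.min(),xs.max(),ys.min(),ys.max())
h=q(429.5,236.5,105);d=h-hub;print(hub,h,np.linalg.norm(d),np.degrees(np.arctan2(d[1],d[0])))
print('mark',q(414,238,47)-hub)
# predicted handle top pixel for angles
for ang in(172,178,183,188,194):
    r=np.radians(ang);print(ang,proj(w,(*(hub+50*np.array([np.cos(r),np.sin(r)])),105)))
# blue edge outer line: fit right boundary of blue and dark side, z=70 top
b=((im[:,:,2]>im[:,:,0]+50)&(im[:,:,2]>100));L=[];R=[]
for v in range(148,245):
    x=np.nonzero(b[v,150:230])[0]+150
    if len(x): R.append(q(x.max()+.5,v,70))
R=np.array(R);vx,vy,x0,y0=cv2.fitLine(R.astype(np.float32),cv2.DIST_HUBER,0,.01,.01).ravel();print('edge line',x0,y0,np.degrees(np.arctan2(vy,vx)),R.min(0),R.max(0))
b2=R.mean(0);n=np.array([-vy,vx]);print('dist edge to table axis along n',n@(b2-[561.2,139.3]))
for d in trace(w,'straightedge')[:3]:
    ys,xs=np.nonzero(d['region']);g=im[ys,xs];k=(g.max(1)-g.min(1))<50
    if k.sum()>20:
        P=np.array([q(x,y,5) for x,y in zip(xs[k],ys[k])],np.float32);print(d['rect'],cv2.minAreaRect(P))
o=((im[:,:,0]>180)&(im[:,:,2]<110)&(im[:,:,1]>80)).astype(np.uint8)
P=np.array([q(x,y,40) for y,x in np.argwhere(o) if y<280 and x>500],np.float32);print('ridge top-ish',cv2.minAreaRect(P))
E
```

```text
px extents 411 596 193 264
[ 572.4 -110. ] [ 523.2 -112.7] 49.29246003000297 -176.83547174795206
mark [-65.3   1.2]
172 [420.4 236.8]
178 [425.3 237.2]
183 [429.4 237.1]
188 [433.4 236.8]
194 [438.3 235.9]
edge line 555.8917 149.20482 2.6439095 [505.7 146.6] [614.7 152.2]
dist edge to table axis along n 10.145313536252893
[561.3, 221.8, 99.0, 150.0] ((512.4016723632812, -307.83685302734375), (55.03995895385742, 202.04086303710938), 70.19367980957031)
ridge top-ish ((517.4874267578125, -296.947509765625), (30.335939407348633, 99.53137969970703), 70.31901550292969)
```

Indexing is confirmed: handle at 183°, indexer yaw about 2.7°. Next I'll go above the straightedge.

>>> arm_command(steps=[[1, -8, 50, 20, 5], [1, -16, 100, 60, 10], [1, -24, 150, 100, 15], [1, -32, 200, 140, 19.8], [1, -40, 255, 180, 19.8], [1, -47.5, 306, 220, 19.8], [1, -47.5, 306, 220, 19.8], [1, -47.5, 306, 220, 19.8], [1, -47.5, 306, 220, 19.8]])

```text
clock: 16.18
eef_pos: [513.6, -306.4, 159.8]
eef_rot: [3.141, -0.002, -0.345]
wrist_force: [0.1, -0.4, -0.2]
finger_gap: 94.1
finger_force: 0.0
```

```bash
python3 - <<'E'
from h import *
np.set_printoptions(precision=1,suppress=True)
s=monitor.read_state();print(s['eef_pos'],s['eef_rot'],s['joints'])
w=shot('wrist','w5.png');q=lambda u,v,z:ray(w,u,v,z)[:2];im=w['img'].astype(int)
o=((im[:,:,0]>150)&(im[:,:,2]<110)&(im[:,:,1]>60)&(im[:,:,0]>im[:,:,2]+80)).astype(np.uint8)
n,l,st,c=cv2.connectedComponentsWithStats(o)
for i in range(1,n):
    if st[i,4]>150:
        P=np.array([q(x,y,40) for y,x in np.argwhere(l==i)],np.float32);print(st[i],cv2.minAreaRect(P))
E
```

```text
[ 513.6 -306.4  159.8] [ 3.1 -0.  -0.3] [-0.6  0.5  1.5  0.   1.2  1.3]
[316 163  17 141 253] ((514.1708374023438, -310.6044921875), (10.60522747039795, 99.95103454589844), 75.85635375976562)
[ 263  411   87   51 2063] ((358.4322509765625, -234.4058837890625), (58.114662170410156, 39.22545623779297), 27.518877029418945)
```

View pics/w5.png

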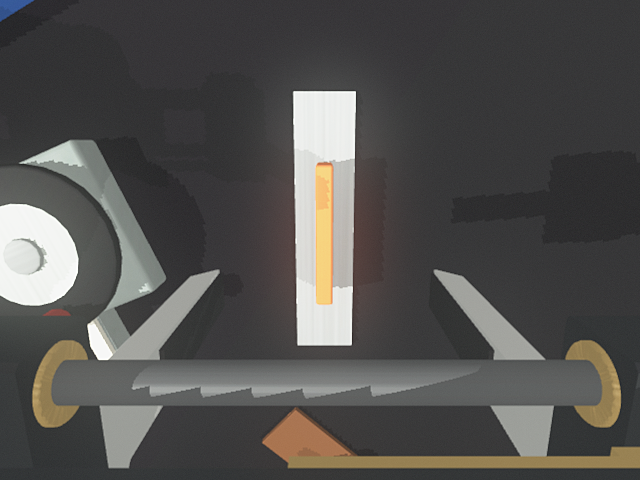

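The view shows the ridge between the fingers (columns 316–332, rows 163–304), parallel to the pads and centred.

```bash
python3 - <<'E'
from h import *
np.set_printoptions(precision=1,suppress=True)
w=shot('wrist');q=lambda u,v,z:ray(w,u,v,z)[:2]
A,B=q(324.5,163,40),q(324,304,40);print(A,B,(A+B)/2,np.linalg.norm(A-B),np.degrees(np.arctan2(*(A-B)[::-1])))
A,B=q(324.5,91,5),q(324.5,345.5,5);print(A,B,(A+B)/2,np.linalg.norm(A-B))
c=(A+B)/2
shift([*c,34])
E
```

```text
[ 562.2 -323.2] [ 467.8 -288.9] [ 515. -306.] 100.34762741570763 -19.967119153469824
[ 608.3 -339.6] [ 419.2 -271.7] [ 513.7 -305.7] 200.87414143707946
yaw -0.3443 shift [ -0.1  -0.7 125.7] turn None clock 16.27
```

>>> arm_command(force=25, steps=[[0.6, 1, 0, 50, 0], [0.5, 1, 0, 90, 0], [0.5, 1, 0, 115, 0], [0.5, 1, 0, 124.5, 0], [0.5, 1, 0, 124.5, 0], [0, 1, 0, 124.5, 0], [0, 1, 0, 124.5, 0], [0, 1, 0, 124.5, 0], [0, 1, 0, 124.5, 0], [0, 1, 0, 124.5, 0]])

```text
clock: 17.52
eef_pos: [513.9, -307.6, 34.3]
eef_rot: [-3.142, -0.0, -0.346]
wrist_force: [-0.3, 2.5, 3.5]
finger_gap: 11.6
finger_force: 25.0
```

>>> arm_command(steps=[[0, 0, 0, -40, 0], [0, 0, 0, -90, 0], [0, 0, 0, -135, 0], [0, -12, -50, -156, -4], [0, -24, -100, -156, -8], [0, -36, -150, -156, -13], [0, -48, -200, -156, -18], [0, -60, -250, -156, -22.4], [0, -72, -300, -156, -22.4], [0, -84, -350, -156, -22.4], [0, -92, -385, -156, -22.4], [0, -97, -405, -156, -22.4], [0, -100, -418, -156, -22.4], [0, -100, -418, -156, -22.4], [0, -100, -418, -156, -22.4], [0, -100, -418, -156, -22.4]])

```text
clock: 19.52
eef_pos: [561.4, 118.6, 190.0]
eef_rot: [3.142, -0.0, 0.044]
wrist_force: [-0.0, 0.7, -2.8]
finger_gap: 11.8
finger_force: 25.0
```

```bash
python3 - <<'E'
from h import *
np.set_printoptions(precision=2,suppress=True)
s=monitor.read_state();print(s['eef_pos'],s['eef_rot'],s['finger_gap'],s['wrist_force'])
w=shot('wrist','w6.png');q=lambda u,v,z:ray(w,u,v,z)[:2]
shift([561.7,124,96],np.radians(2.65))
E
```

```text
[561.43 118.61 190.02] [ 3.14 -0.    0.04] 11.848752150195999 [-0.02  0.68 -2.8 ]
yaw 0.0443 shift [ 0.5 -5.2 94. ] turn -0.11336501960648211 clock 19.57
```

View pics/w6.png

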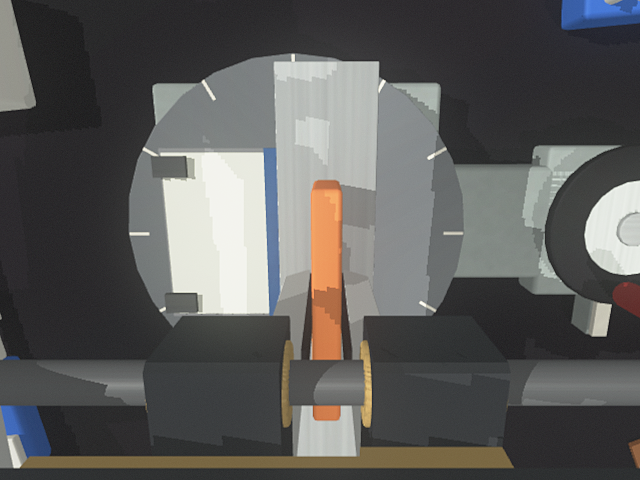

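The straightedge is held nearly parallel (sides at columns 275 and 379 at row 62), and the blue edge lies at columns 264–278. I'll measure the actual held pose.

```bash
python3 - <<'E'
from h import *
np.set_printoptions(precision=2,suppress=True)
w=shot('wrist');q=lambda u,v,z:ray(w,u,v,z)[:2]
g=cv2.Sobel(cv2.GaussianBlur(cv2.cvtColor(w['img'],cv2.COLOR_RGB2GRAY),(3,3),0),cv2.CV_32F,1,0)
def line(c0,r0,r1,sgn,z,h=5):
    P=[]
    for v in range(r0,r1):
        s=sgn*g[v,c0-h:c0+h+1];P.append(q(c0-h+s.argmax(),v,z))
    L=cv2.fitLine(np.array(P,np.float32),cv2.DIST_HUBER,0,.01,.01).ravel();d=L[:2]*np.sign(L[0])
    a=np.degrees(np.arctan2(d[1],d[0]));p=L[2:];return a,p,p[1]+d[1]/d[0]*(561.5-p[0])
print('left',line(275,68,140,1,161));print('right',line(378,68,140,-1,161))
im=w['img'].astype(int);b=(im[:,:,2]>im[:,:,0]+50)&(im[:,:,2]>100)
P=[]
for v in range(150,270):
    x=np.nonzero(b[v,255:285])[0]
    if len(x): P.append(q(255+x.max()+.5,v,70))
P=np.array(P);L=cv2.fitLine(P.astype(np.float32),cv2.DIST_HUBER,0,.01,.01).ravel();d=L[:2]*np.sign(L[0])
print('blue visible',np.degrees(np.arctan2(d[1],d[0])),L[3]+d[1]/d[0]*(561.5-L[2]))
print('front end',q(327,61.5,161), monitor.read_state()['eef_pos'])
E
```

```text
left (np.float32(2.128959), array([639.94, 144.18], dtype=float32), np.float32(141.26387))
right (np.float32(1.8014282), array([646.01,  99.62], dtype=float32), np.float32(96.95749))
blue visible 2.554577 151.73337
front end [660.59 122.15] [561.41 118.9  190.02]
```

>>> arm_command(steps=[[0, 0.5, -3, 40, -0.5], [0, 0.5, -3, 70, -0.5], [0, 0.5, -3, 85, -0.5], [0, 0.5, -3, 90, -0.5], [0, 0.5, -3, 92, -0.5], [0, 0.5, -3, 93, -0.5], [0, 0.5, -3, 94, -0.5], [0, 0.5, -3, 94.5, -0.5], [0, 0.5, -3, 94.5, -0.5]])

```text
clock: 20.75
eef_pos: [561.7, 122.5, 95.5]
eef_rot: [-3.142, -0.0, 0.054]
wrist_force: [-0.5, 0.3, -3.4]
finger_gap: 11.7
finger_force: 25.0
```

>>> arm_command(steps=[[0, 0, -1, 0, 0], [0, 0, -2, 0, 0], [0, 0, -3, 0, 0], [0, 0, -3.5, 0, 0], [0, 0, -3.5, 0, 0]])

```text
clock: 21.38
eef_pos: [561.5, 126.0, 95.4]
eef_rot: [3.142, 0.0, 0.054]
wrist_force: [-0.2, 0.5, -3.1]
finger_gap: 12.0
finger_force: 25.0
```

>>> arm_command(steps=[[0, 0, -0.5, 0, 0], [0, 0, -1, 0, 0], [0, 0, -1, 0, 0]])

```text
clock: 21.75
eef_pos: [561.5, 127.0, 95.4]
eef_rot: [-3.142, 0.0, 0.054]
wrist_force: [0.5, -0.2, -2.2]
finger_gap: 12.2
finger_force: 25.0
```

>>> arm_command(steps=[[0, 0, -0.5, 0, 0], [0, 0, -1, 0, 0], [0, 0, -1, 0, 0]])

```text
clock: 22.12
eef_pos: [561.4, 127.7, 95.5]
eef_rot: [3.141, 0.0, 0.054]
wrist_force: [-0.9, -3.9, -2.5]
finger_gap: 12.0
finger_force: 25.0
```

```bash
python3 -c "
from h import *
s=monitor.read_state();print(s['eef_pos'],s['wrist_force'],s['moment'])"
```

```text
[561.39766358 127.65048432  95.4587381 ] [-0.88281544 -3.86065056 -2.52083973] [-0.79635042  0.26304043 -0.13990488]
```

Contact with the edge. I'll press lightly to square it up, then lower onto the table.

>>> arm_command(steps=[[0, 0, -0.5, 0, 0], [0, 0, -0.8, 0, 0], [0, 0, -0.8, 0.5, 0], [0, 0, -0.8, 1, 0], [0, 0, -0.8, 1.3, 0], [0, 0, -0.8, 1.3, 0]])

```text
clock: 22.88
eef_pos: [561.6, 127.9, 94.4]
eef_rot: [3.14, -0.0, 0.054]
wrist_force: [0.1, -9.5, 0.8]
finger_gap: 11.6
finger_force: 25.0
```

>>> arm_command(steps=[[0, 0, 0, 0.4, 0], [0, 0, 0, 0.6, 0], [0, 0, 0, 0.6, 0]])

```text
clock: 23.25
eef_pos: [561.7, 127.8, 94.3]
eef_rot: [3.14, -0.001, 0.053]
wrist_force: [-4.1, -10.0, 6.1]
finger_gap: 12.1
finger_force: 25.0
```

```bash
python3 - <<'E'
from h import *
np.set_printoptions(precision=2,suppress=True)
s=monitor.read_state();print(s['eef_pos'],s['wrist_force'],s['moment'])
w=shot('wrist','w7.png')
E
```

```text
[561.69 127.83  94.27] [ -4.11 -10.05   6.06] [-1.86  0.56 -0.2 ]
```

>>> arm_command(steps=[[0.3, 0, 0, 0, 0], [0.3, 0, 0, 0, 0], [0.3, 0, 0, 0, 0], [0.3, 0, 0, -25, 0], [0.4, 0, 0, -60, 0], [0.6, 0, 0, -110, 0], [1, 0, 40, -160, 0], [1, 0, 80, -200, 0], [1, 0, 80, -230, 0], [1, 0, 80, -230, 0], [1, 0, 80, -230, 0]])

```text
clock: 24.68
eef_pos: [565.5, 49.2, 322.3]
eef_rot: [-3.141, 0.002, 0.054]
wrist_force: [0.4, -0.1, 0.1]
finger_gap: 92.7
finger_force: 0.0
```

```bash
python3 - <<'E'
from h import *
np.set_printoptions(precision=2,suppress=True)
s=monitor.read_state();print(s['eef_pos'],s['wrist_force'])
w=shot('wrist','w8.png');q=lambda u,v,z:ray(w,u,v,z)[:2];im=w['img'].astype(int)
b=(im[:,:,2]>im[:,:,0]+50)&(im[:,:,2]>100)
n,l,st,c=cv2.connectedComponentsWithStats(b.astype(np.uint8))
for i in range(1,n):
    if st[i,4]>60: print('blue',st[i],cv2.minAreaRect(np.array([q(x,y,70) for y,x in np.argwhere(l==i)],np.float32)))
for d in trace(w,'straightedge')[:3]:
    ys,xs=np.nonzero(d['region']);g=im[ys,xs];k=(g.max(1)-g.min(1))<50
    if k.sum()>20:
        P=np.array([q(x,y,65) for x,y in zip(xs[k],ys[k])],np.float32);print(d['rect'],cv2.minAreaRect(P))
E
```

```text
[565.45  49.22 322.26] [ 0.35 -0.11  0.09]
blue [ 429    0  172   62 6759] ((735.3131713867188, -112.4484634399414), (50.997955322265625, 155.66912841796875), 3.143740177154541)
blue [ 212  144   16  119 1146] ((560.3258056640625, 154.3304443359375), (119.38341522216797, 9.902900695800781), 2.757826328277588)
blue [  9 298  34  18 473] ((439.5581359863281, 363.09735107421875), (19.413799285888672, 35.03186798095703), 3.12990140914917)
[248.2, 200.2, 49.1, 201.3] ((560.4544677734375, 126.20854187011719), (200.34104919433594, 47.49020767211914), 2.716330051422119)
```

View pics/w8.png

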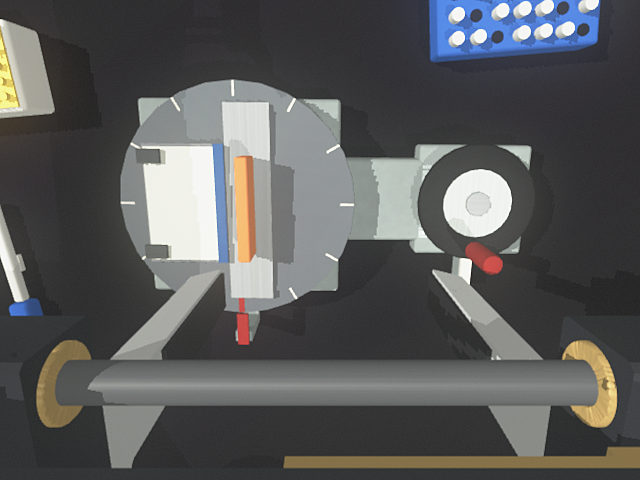

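The straightedge (columns 223–272) lies flush and parallel against the blue edge (column 227), centred along it. The handle is at its mark and the gripper is clear.

```bash
python3 -c "
from h import *
print(job.sign_off())"
```

```text
the job is handed in; nothing more can be done
None
```

I cranked the handwheel about 2.5 turns clockwise until the red line stood at the pointer and the handle at its white mark. Then I laid the straightedge flush along the blue edge, let go and handed the job in at about 25 s. The sign-off returned no verdict.

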